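# Float the loaded pair balance at zero and park it

### The arm

A 7-joint arm with a two-finger parallel gripper is mounted at the origin on the work surface. World frame = base frame: x ahead of the robot, y to its left, z up, the work surface at z = 0. Lengths are in mm, angles in rad, forces in N, time in s.
With the tool pointing down it reaches from about 425 to 825 mm from the base axis. Payload 3.6 kg.
Tool frame: the origin (TCP) lies at the very end of the fingers, on their centre line; the grasp point (between the pads) lies 19 mm behind it; z points along the fingers, y is the line along which they close (so a half turn about z gives the same grasp; the last joint's range is limited). The gripper opens to 93 mm and grips with 3 to 60 N. Pads are 15 mm wide; open, the fingers measure 128 mm over their backs; the gripper's body (75 mm by 188 mm) begins 65 mm behind the grasp point.
Start: joints at [-1.351, 0.615, -0.013, 1.423, 0.008, 1.103, -0.04], TCP at [158.133, 630.441, 218.64] pointing down, gripper open.
Joint ranges: [-3.12, 3.12], [-0.3, 2.06], [-1.34, 1.32], [0.26, 2.42], [-1.36, 4.5], [0.01, 1.98], [-2.84, 2.84]. Speed limits (rad/s): [2.79, 2.79, 3.14, 3.14, 3.14, 3.14, 3.14].

### API

Orientations are given as a rotation vector (axis times angle).
In Python, from bench import monitor, snapshot, arm gives the robot as it stands.
- The arm moves only by the tool carry_out, never from a script. Its argument "increments" is a list of rows, each a list of 7 numbers: the shift along the tool's x, y, z normalised to -1 to 1, where 1 is 0.03 m, then the turn, a rotation vector about the tool's x, y, z normalised to -1 to 1, where 1 is 0.1 rad, then the closure, from 0 (fully open) to 1 (shut). In form: [[x, y, z, rx, ry, rz, grip], ...]. A call has 1 to 12 rows; each row shifts and turns the commanded pose from where the row before left it, along the tool's axes as they then stand; what a row does not reach is not made up. A row lasts 1/8 s, in which the tool goes at most 62.5 mm and 10.7 degrees, less where a joint would pass 70% of its speed; a pose out of reach is approached as far as the arm can. A call with a number of a shift or a turn outside -1 to 1 is refused whole. A call with a gripper value outside its range is refused whole. The fingers move at their own pace and stop on an object; "grip_force" is the grip in N (left out, the last holds). Time passes only in rows, so rows that do not move let the fingers close. It gives the time, the measured TCP pose, the force, the opening and the grip force at its end, in the units of the state.
- monitor.get_obs(): the state, without advancing time (a new reading comes with each control period).
- snapshot(name): name is "scene" or "top" or "wrist"; returns a dict with "pixels" (384x512x3 uint8, red, green, blue), "intrinsics" (3x3 intrinsics, pixels), "distortion" ([k1, k2, p1, p2, k3] as OpenCV has them; the pictures are not rectified), "camera_from_world" (4x4, takes a point from world to camera coordinates); the wrist camera has in their place "mount" (4x4, takes a point from camera to tool coordinates, whose origin is the TCP and whose axes are the flange's). Camera axes: x right, y down, z forward; pixel columns grow to the right and rows downward; lengths in mm; the calibration is good to about 2 mm. A picture is of the moment at which its call begins: read the wrist's pose just before it. There is no depth.
- arm.job_done(): hands the job in; it is judged then, once.
The state is a dict: "clock": time; "joints": joint angles; "qd": joint speeds; "effort": joint torques, N m; "eef_pos": TCP position; "orientation": TCP orientation; "ft_force": force on the tool from outside, world axes, zero at the start; "torque": the same for the moment, N m; "gripper_width": finger opening in mm; "grasp_force": force on a finger pad.
Only numpy, scipy, OpenCV 4.12 (cv2) and the standard library are available. Lean on these libraries where they do the work, as an engineer would, in place of code of your own. Each camera call takes 0.05 s, during which the arm holds its last target. There are 200 camera calls.

### The job

The pair balance with the two centrifuge buckets is parked on its left rest. Work it only by its spring-mounted crank handle: bring the beam level and keep the pointer on the zero block for six seconds without a break, then lower the beam gently back onto its left rest and let go of the handle. Never let the beam swing fast or slam into a rest, do not touch the beam or its buckets, and leave the other things on the bench where they are.

Things in the scene. Friction and masses are not known exactly. Their poses are not given: they have to be found in the camera images.
- balance: the fixed stand of the pair balance: grey base plate 200 x 360 x 15 mm, white fork, white scale plate on its far side. Origin on the table below the middle of the axle; x runs along the axle, away from the robot, y to the left along the beam, z up. It cannot be moved, but its place and yaw differ from time to time
- axle (a point): middle of the axle on which beam and handle turn, nearly without friction, 130 mm above the table, along the stand's x. About it, I*acc = 0.44*tilt + 0.32*handle + 0.01*handle_speed - 0.01*tilt_speed + U (Nm, rad, s), with I = 0.045 kg m2 nominal and U an unknown constant of up to 0.08 Nm either way, as the buckets differ by a few percent
- rocker (a joint): tilt of the beam in rad: 0 is level, positive is left end (+y of the stand) down. Rubber rests stop it at +0.24 (left rest, where it starts) and -0.24 (right rest). The beam is top-heavy and by itself falls away from level. Faster than 0.55 rad/s is too rough. With the handle released it lies safely on the left rest, whichever bucket is heavier
- handle (a joint): angle in rad of the crank handle relative to the beam, same sense as the tilt (positive: handle top to the left); its angle to the vertical is tilt + handle. It turns about the same axle and moves the beam only through a soft torsion spring, nominally 0.32 Nm/rad with damping 0.01 Nm s/rad, slack at 0; range -1.2 to 1.2; the handle weighs 50 g
- grip (a point): middle of the handle's grip: a black cylinder, 20 mm diameter, 64 mm long, along the axle's direction, 150 mm from the axle line and 98 mm in front of (stand -x) the axle's middle. The crank arm joins it at its far end, 34 mm beyond this point; the rest is free to be pinched from above across its width, and it can turn between flat finger pads
- pointer_tip (a point): tip of the thin dark pointer that stands up from the axle and tilts with the beam, on the far side of the stand, 100 mm above the axle, in front of the scale plate. At zero tilt it points at the middle of the black zero block, which spans tilts of plus and minus 0.08 rad (17 mm wide)
- beam: the balance beam: aluminium bar 36 x 400 x 20 mm, its top face level with the axle, with two steel centrifuge buckets fixed on its ends, each 74 mm diameter, 92 mm high, 0.5 kg, 190 mm left and right of the axle. Origin at the axle. Not to be touched
- reagent_bottle: white plastic bottle with blue cap, 70 mm diameter, 150 mm high; standing by, not part of the job. Origin at the underside (middle)
- gel_tray: open orange tray 120 x 150 x 50 mm; standing by, not part of the job. Origin at the underside (middle)
- tip_box: yellow and red box 90 x 125 x 80 mm; standing by, not part of the job. Origin at the underside (middle)
- notebook: red notebook 150 x 210 x 16 mm, lying flat; standing by, not part of the job. Origin at the underside (middle)
- beaker: glass beaker, 68 mm across, 80 mm high; standing by, not part of the job. Origin at the underside (middle)
- spatula: steel spatula 160 mm long, lying flat; standing by, not part of the job. Origin at the underside
- tube_cone: orange cone-footed tube holder, 80 mm across, 85 mm high; standing by, not part of the job. Origin at the underside (middle)

How it is judged (in metres and radians):
On the way, in this order (a step that is already met when the one before it is completed fails the run):
1. the beam is kept level, the pointer on the zero block (within 0.08 rad), for 6 s without a break (value of joint rocker between -0.08 and 0.08 rad), for 6 s.
2. the beam is back on its left rest (value of joint rocker above 0.22 rad and velocity of joint rocker between -0.05 and 0.05 rad/s), for 0.3 s.
At the end, for the whole second after the job is handed in: The beam lies still on its left rest (tilt above 0.22 rad, slower than 0.05 rad/s), after 6 s without a break within 0.08 rad of level, and the handle is released (all of step 2 and contact force between each of the arm, the fingers and handle below 0.1 N); the robot touches nothing.
It fails at once if the beam swings faster than 0.55 rad/s or slams into a rest (not (velocity of joint rocker between -0.55 and 0.55 rad/s)).
It fails at once if the robot touches the beam or its buckets (contact force between any of the arm, the fingers and beam above 0.5 N).
It fails at once if a bystander is shifted by more than 30 mm (distance of any of reagent_bottle, gel_tray, tip_box, notebook, beaker, spatula, tube_cone from where it was at the start of the episode above 0.03 m).
It also fails if it takes over 64 s, if anything falls off the work surface, if the arm or the gripper's body presses on something with over 40 N, if the wrist force passes 120 N, or if a joint passes its speed limit or range.

## Working session

There is one attempt and no reset: what is moved stays moved. The work goes in short steps, Python scripts to look and compute and a tool call to move; the robot and the scene stay as the last step left them, time stands still between calls to the robot, and variables do not carry over. Pictures are saved under pics/ and viewed, at most 10 in all, crops included, and the job is handed in when it is done.

Besides the shell and the picture viewer there is one more tool, called after "Call:" by a JSON object that holds its "fn" and its "kwargs". carry_out: Moves the arm, as the interface text tells. Scaled input: -1 to 1 covers 0.03 m each way for a shift and 0.1 rad each way for a turn. Its arguments: {"type":"object","properties":{"increments":{"type":"array"},"grip_force":{"type":"number"}},"required":["increments"]}

```bash
mkdir -p pics; ls
python3 - <<'E'
from bench import monitor,snapshot
import cv2,numpy as np
o=monitor.get_obs();print({k:np.round(v,3).tolist() for k,v in o.items()})
for n in("scene","top"):
    s=snapshot(n);cv2.imwrite(f"pics/{n}0.png",s["pixels"][:,:,::-1]);print(n,s["intrinsics"],s["distortion"],s["camera_from_world"])
E
```

```text
pics
{'clock': 0.0, 'joints': [-1.352, 0.616, -0.013, 1.425, 0.008, 1.103, -0.04], 'qd': [-0.001, 0.001, -0.0, -0.003, -0.0, 0.0, -0.002], 'effort': [-0.0, -45.893, 0.209, -16.574, -0.061, 0.02, 0.0], 'eef_pos': [157.972, 629.698, 217.495], 'orientation': [-0.385, -3.118, 0.004], 'ft_force': [-0.417, -0.194, 0.367], 'torque': [0.064, 0.026, 0.023], 'grasp_force': 0.0, 'gripper_width': 92.739}
scene [[429.15450963   0.         248.873312  ]
 [  0.         429.15450963 190.33589723]
 [  0.           0.           1.        ]] [-0.07335666  0.          0.          0.          0.        ] [[-8.30912890e-01  5.56263095e-01  1.24554378e-02  4.07345029e+02]
 [ 4.58158639e-01  6.96729326e-01 -5.51959155e-01 -1.16292780e+02]
 [-3.15712577e-01 -4.52923410e-01 -8.33778120e-01  1.60505780e+03]
 [ 0.00000000e+00  0.00000000e+00  0.00000000e+00  1.00000000e+00]]
top [[368.97170367   0.         255.11737809]
 [  0.         368.97170367 194.06741873]
 [  0.           0.           1.        ]] [-0.00799725  0.          0.          0.          0.        ] [[ 1.63569176e-02 -9.99525193e-01  2.61120533e-02 -3.11455243e+01]
 [-9.90555550e-01 -1.97547362e-02 -1.35681437e-01  5.29319327e+02]
 [ 1.36132852e-01 -2.36461092e-02 -9.90408354e-01  1.38510317e+03]
 [ 0.00000000e+00  0.00000000e+00  0.00000000e+00  1.00000000e+00]]
```

View pics/scene0.png

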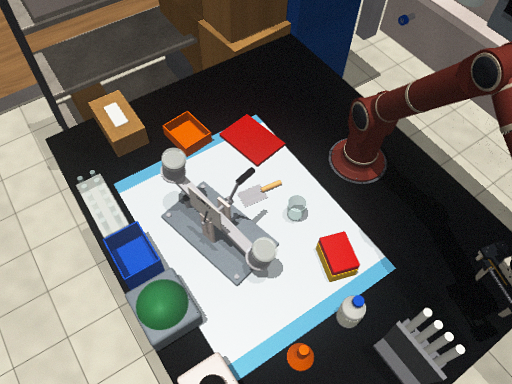

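View pics/top0.png

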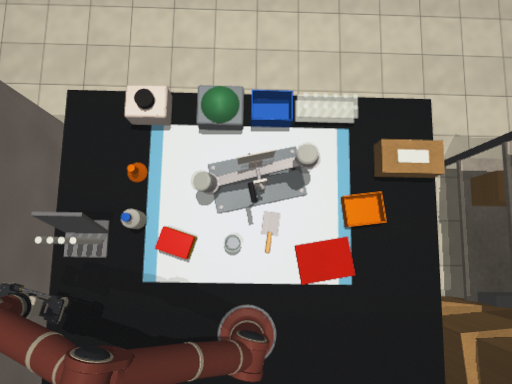

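The scene view shows the grip near (245,176), the left bucket at (174,163) and the right one at (262,253). In the top view the grip is near (252,190), the buckets at (205,182) and (307,155), and the base plate spans about (208–307, 148–212). I'll zoom in on both.

Run:
```python
import cv2,numpy as np
a=cv2.imread("pics/top0.png")[135:225,190:330];b=cv2.imread("pics/scene0.png")[140:290,150:290]
a=cv2.resize(a,None,fx=4,fy=4,interpolation=cv2.INTER_CUBIC)[:, :560]
b=cv2.resize(b,None,fx=4,fy=4,interpolation=cv2.INTER_CUBIC)
cv2.imwrite("pics/topz.png",a);cv2.imwrite("pics/scenez.png",b)
```

```text
(no output)
```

View pics/topz.png

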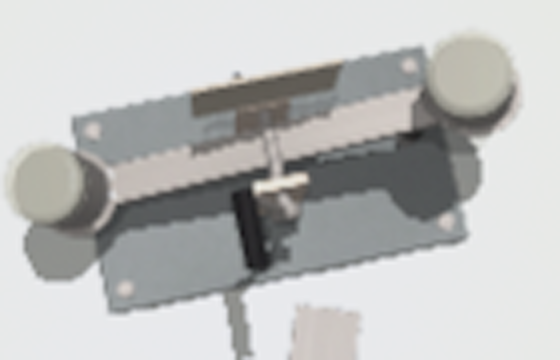

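View pics/scenez.png

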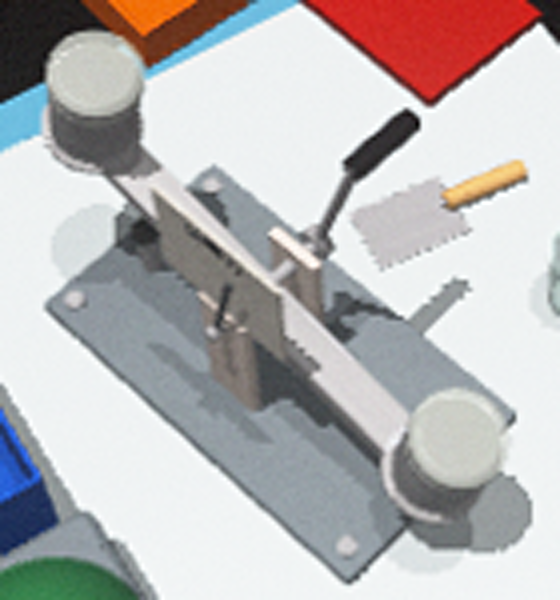

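The zooms show the base corners and the black grip clearly: in the top zoom it runs from (243,192) to (258,268), in the scene zoom from (355,165) to (408,120). Next I work out the stand pose and the grip position.

```bash
cat > h.py <<'E'
import cv2,numpy as np
from bench import monitor,snapshot
def ray(s,px):
    u=cv2.undistortPoints(np.array(px,float).reshape(-1,1,2),s["intrinsics"],s["distortion"])[:,0]
    T=s["camera_from_world"];d=np.c_[u,np.ones(len(u))]@T[:3,:3];c=-T[:3,:3].T@T[:3,3]
    return c,d
def plane(s,px,z):
    c,d=ray(s,px);return c+d*((z-c[2])/d[:,2])[:,None]
def tri(s1,p1,s2,p2):
    P=[]
    u=[cv2.undistortPoints(np.array(p,float).reshape(-1,1,2),s["intrinsics"],s["distortion"])[:,0].T for s,p in((s1,p1),(s2,p2))]
    X=cv2.triangulatePoints(s1["camera_from_world"][:3],s2["camera_from_world"][:3],*u);return (X[:3]/X[3]).T
def blob(img,box,thr=40):
    x0,y0,x1,y1=box;m=(img[y0:y1,x0:x1].max(2)<thr).astype(np.uint8)
    n,l,st,c=cv2.connectedComponentsWithStats(m);k=1+st[1:,4].argmax();return c[k]+[x0,y0],st[k]
E
python3 - <<'E'
from h import *
t=snapshot("top");s=snapshot("scene")
ct=np.array([(73,117),(424,47),(467,238),(112,312)])/4+[189.6,134.6]
cs=np.array([(47,306),(212,168),(515,417),(350,580)])/4+[149.6,139.6]
A=plane(t,ct,15);B=plane(s,cs,15);print(A.round(1),A.mean(0),cv2.minAreaRect(A[:,:2].astype(np.float32)));print(B.round(1),B.mean(0),cv2.minAreaRect(B[:,:2].astype(np.float32)))
for n,im,box in(("t",t,(244,178,264,206)),("s",s,(233,163,258,188))):
    print(n,*blob(im["pixels"],box,60))
bt=blob(t["pixels"],(244,178,264,206),60)[0];bs=blob(s["pixels"],(233,163,258,188),60)[0]
print("grip",tri(t,bt,s,bs))
e=tri(t,np.array([(244,195),(258,266)])/4+[189.6,134.6],s,np.array([(355,165),(408,120)])/4+[149.6,139.6]);print(e,e.mean(0))
# pads tops: bucket height check
E
```

```text
[[ 649.3  166.3   15. ]
 [ 728.4 -180.7   15. ]
 [ 536.6 -223.3   15. ]
 [ 457.4  122.2   15. ]] [592.91431397 -28.85031687  15.        ] ((592.8203735351562, -29.03472900390625), (196.92771911621094, 355.88177490234375), 12.837420463562012)
[[ 728.2 -175.4   15. ]
 [ 540.2 -221.    15. ]
 [ 459.6  125.8   15. ]
 [ 646.8  168.6   15. ]] [593.70003223 -25.48327706  15.        ] ((594.0914306640625, -25.667068481445312), (193.4040069580078, 356.0280456542969), 13.092570304870605)
t [252.2920354  191.71681416] [  4   4  10  21 113]
s [245.25892857 175.47321429] [  3   5  19  17 112]
grip [[503.62220694  -6.08580054 276.42402853]]
[[ 5.30527705e+02 -3.06012601e-01  2.77833791e+02]
 [ 4.74966810e+02 -1.35101778e+01  2.74154302e+02]] [502.74725764  -6.90809521 275.99404693]
```

Call:
{"fn": "carry_out", "kwargs": {"increments": [[0,0,-1,0,0,0,0],[0,0,-1,0,0,0,0],[0,0,-1,0,0,0,0],[0,0,-1,0,0,0,0],[-0.8,-0.9,0,0,0,0,0],[-0.8,-0.9,0,0,0,0,0],[-0.8,-0.9,0,0,0,0,0],[-0.8,-0.9,0,0,0,0,0],[-0.8,-0.9,0,0,0,0,0],[-0.8,-0.9,0,0,0,0,0],[-0.8,-0.9,0,0,0,0,0],[-0.8,-0.9,0,0,0,0,0]]}}

```text
clock: 1.7
eef_pos: [292.2, 372.9, 338.6]
orientation: [-0.385, -3.118, 0.0]
ft_force: [-0.7, -0.2, 0.9]
gripper_width: 92.9
grasp_force: 0.0
```

Call:
{"fn": "carry_out", "kwargs": {"increments": [[-0.8,-0.9,0,0,0,0,0],[-0.8,-0.9,0,0,0,0,0],[-0.8,-0.9,0,0,0,0,0],[-0.8,-0.9,0,0,0,0,0],[-0.8,-0.9,0,0,0,0,0],[-0.8,-0.9,0,0,0,0,0],[-0.8,-0.9,0,0,0,0,0],[-0.8,-0.9,0,0,0,0,0],[-0.8,-0.9,0,0,0,0,0],[-0.8,-0.9,0,0,0,0,0],[-0.5,-0.5,0,0,0,-1,0],[0,0,0,0,0,-1,0]]}}

```text
clock: 3.2
eef_pos: [470.3, 33.6, 338.5]
orientation: [-0.073, -3.141, 0.002]
ft_force: [-0.2, 0.8, 0.6]
gripper_width: 93.0
grasp_force: 0.0
```

Call:
{"fn": "carry_out", "kwargs": {"increments": [[0,0,0,0,0,-1,0],[0,0,0,0,0,-1,0],[0,0,0,0,0,-0.7,0],[0,0,0,0,0,0,0]]}}

```text
clock: 3.7
eef_pos: [469.6, 35.7, 338.6]
orientation: [0.35, -3.122, -0.0]
ft_force: [0.5, -0.7, -0.0]
gripper_width: 92.8
grasp_force: 0.0
```

Run:
```python
from h import *
from scipy.spatial.transform import Rotation as R
o=monitor.get_obs();M=R.from_rotvec(o["orientation"]).as_matrix();p=np.array(o["eef_pos"])
print(o["clock"],p.round(1),M.round(3).tolist(),np.round(o["joints"],2),o["ft_force"])
print("move in tool",(M.T@(np.array([503,-6.5,257])-p)).round(1))
for n in("wrist","scene"):
    s=snapshot(n);cv2.imwrite(f"pics/{n}1.png",s["pixels"][:,:,::-1])
    if n=="wrist":print(s["intrinsics"].tolist(),s["distortion"],s["mount"].tolist())
a=np.vstack([cv2.imread("pics/wrist1.png"),cv2.imread("pics/scene1.png")]);cv2.imwrite("pics/c1.png",cv2.resize(a,(400,600)))
```

```text
3.7 [469.6  35.7 338.6] [[-0.975, -0.222, -0.0], [-0.222, 0.975, 0.0], [0.0, 0.0, -1.0]] [-0.31  0.23  0.25  1.72 -0.06  1.2   1.74] [ 0.45596461 -0.66005463 -0.04918439]
move in tool [-23.2 -48.6  81.6]
[[308.59688983549813, 0.0, 249.7522130962838], [0.0, 308.59688983549813, 194.98446383914967], [0.0, 0.0, 1.0]] [-0.0834864  0.         0.         0.         0.       ] [[0.0017464275077866194, -0.9689213142913197, -0.2473629655040144, 69.56276123610566], [0.9999984705119942, 0.0016687325841230913, 0.0005237415705028615, -0.6164681532820487], [-9.468173019877036e-05, -0.24736350184201147, 0.96892274665828, -165.20698454921106], [0.0, 0.0, 0.0, 1.0]]
```

View pics/c1.png

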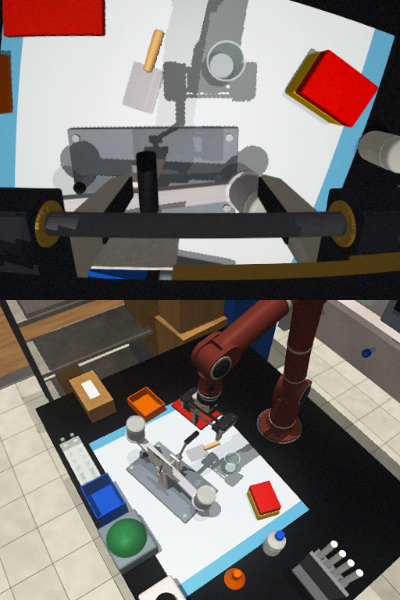

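The wrist view agrees with the triangulated grip: its near end is at column 188 in full-size pixels, about 46 mm to the tool's -y side. The scene camera has a clear view of both buckets, so I'll use it to sense the tilt.

Call:
{"fn": "carry_out", "kwargs": {"increments": [[-0.35,-0.8,0,0,0,0,0],[-0.35,-0.8,0,0,0,0,0],[0,0,0.7,0,0,0,0],[0,0,0.7,0,0,0,0],[0,0,0.7,0,0,0,0],[0,0,0.6,0,0,0,0],[0,0,0,0,0,0,0]]}}

```text
clock: 4.68
eef_pos: [500.0, -6.2, 256.5]
orientation: [0.35, -3.119, -0.0]
ft_force: [0.5, 0.2, 0.2]
gripper_width: 92.7
grasp_force: 0.0
```

Run:
```python
from h import *
print(monitor.get_obs()["clock"])
w=snapshot("wrist")["pixels"][:,:,::-1]
s=snapshot("scene")["pixels"][:,:,::-1]
cv2.imwrite("pics/scene2.png",s)
b=cv2.resize(s[140:290,150:290],(560,600),interpolation=cv2.INTER_CUBIC)
b=cv2.resize(b,(400,429));cv2.imwrite("pics/c2.png",np.hstack([b,cv2.resize(w,(400,429))]))
```

```text
4.675
```

View pics/c2.png

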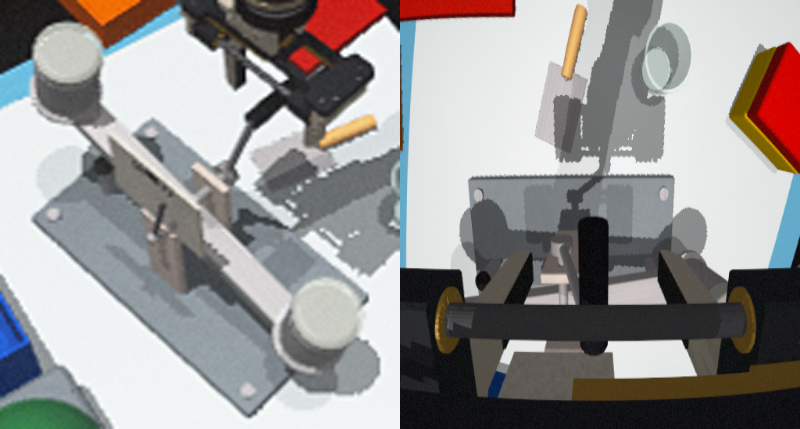

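The wrist view shows the fingers straddling the grip, centred near column 593 of the composite. The scene crop shows both bucket caps unobstructed, at (322,310) and (68,52). Next I build the tilt measurement from the caps.

```bash
cat >> h.py <<'E'
C=np.array([593.3,-27.2,130.]);yaw=0.226
X=np.array([np.cos(yaw),np.sin(yaw),0]);Y=np.array([-np.sin(yaw),np.cos(yaw),0])
XB=0. # beam-plane offset along stand x
def proj(s,P):
    T=s["camera_from_world"];return cv2.projectPoints(np.array(P,float).reshape(-1,3),cv2.Rodrigues(T[:3,:3])[0],T[:3,3],s["intrinsics"],s["distortion"])[0][:,0]
def cappt(s,px,xb=0.):
    c,d=ray(s,px);t=((C-c)@X+xb)/(d@X);P=c+d*t[:,None];return np.c_[(P-C)@Y,P[:,2]-130]
E
python3 - <<'E'
from h import *
s=snapshot("scene");im=s["pixels"].astype(int);t=snapshot("top")
h=cv2.cvtColor(s["pixels"],cv2.COLOR_RGB2HSV)
for c in((174,158),(262,249)):
    print("row");print(im[c[1]-2:c[1]+3:2,c[0]-18:c[0]+19:2].tolist()[1])
    print("col",im[c[1]-16:c[1]+22:2,c[0]].tolist())
r=np.array([[174,158],[262,248]],float)
print(cappt(s,r))
tt=np.array([[470,75],[48,187]])/4+[189.6,134.6]
print("tri caps",[( (q-C)@X,(q-C)@Y,q[2]-130) for q in tri(t,tt,s,r)])
E
```

```text
row
[[29, 30, 33], [30, 32, 32], [20, 18, 17], [205, 207, 198], [207, 209, 200], [204, 204, 196], [203, 203, 196], [202, 203, 197], [203, 207, 199], [198, 198, 193], [198, 199, 195], [202, 204, 195], [202, 204, 195], [203, 203, 195], [182, 185, 183], [128, 187, 214], [118, 194, 227], [233, 238, 240], [241, 243, 242]]
col [[125, 55, 23], [83, 39, 26], [27, 26, 27], [178, 182, 173], [196, 196, 190], [202, 205, 196], [201, 205, 197], [199, 204, 195], [198, 198, 193], [204, 202, 199], [203, 203, 194], [206, 204, 199], [205, 204, 199], [177, 178, 172], [91, 94, 92], [79, 74, 74], [85, 83, 84], [78, 76, 78], [82, 81, 83]]
row
[[218, 216, 213], [216, 214, 214], [232, 231, 234], [161, 162, 165], [167, 171, 163], [211, 215, 209], [202, 207, 199], [204, 206, 200], [201, 204, 194], [202, 205, 199], [204, 204, 197], [199, 202, 194], [202, 203, 195], [203, 206, 200], [202, 206, 198], [201, 203, 199], [226, 229, 224], [236, 239, 240], [240, 243, 244]]
col [[148, 154, 164], [151, 159, 165], [189, 196, 192], [224, 226, 220], [200, 203, 194], [203, 206, 195], [200, 202, 193], [204, 207, 197], [202, 205, 199], [203, 207, 199], [200, 202, 196], [205, 208, 203], [203, 204, 200], [196, 196, 190], [147, 151, 144], [90, 89, 90], [81, 80, 81], [88, 90, 88], [108, 111, 110]]
[[-176.91675174  110.03665604]
 [ 188.20841959   11.02772192]]
tri caps [(np.float64(8.213543813998495), np.float64(-164.43647289351833), np.float64(129.01393923274935)), (np.float64(7.273482125053357), np.float64(198.19432986748066), np.float64(34.799509458615034))]
```

Call:
{"fn": "carry_out", "kwargs": {"increments": [[0,0,0,0,0,0,0.5],[0,0,0,0,0,0,0.7],[0,0,0,0,0,0,0.8],[0,0,0,0,0,0,0.9],[0,0,0,0,0,0,1],[0,0,0,0,0,0,1]], "grip_force": 8}}

```text
clock: 5.62
eef_pos: [501.0, -6.4, 257.6]
orientation: [0.351, -3.122, 0.0]
ft_force: [-0.1, -0.3, -0.8]
gripper_width: 37.9
grasp_force: 0.0
```

```bash
cat >> h.py <<'E'
import json,os
def caps(s):
    im=cv2.GaussianBlur(s["pixels"],(3,3),0).astype(int);out=[]
    m=((im[...,1]-im[...,2]>=3)&(im.min(2)>165)&(im.max(2)<222)).astype(np.uint8)
    m=cv2.morphologyEx(m,cv2.MORPH_OPEN,np.ones((3,3),np.uint8))
    for x0,y0,x1,y1 in((155,135,195,195),(240,215,285,270)):
        n,l,st,c=cv2.connectedComponentsWithStats(m[y0:y1,x0:x1]);k=1+st[1:,4].argmax()
        h=cv2.convexHull(cv2.findContours((l==k).astype(np.uint8),0,1)[0][0]);M=cv2.moments(h);out.append([M["m10"]/M["m00"]+x0,M["m01"]/M["m00"]+y0,st[k,4]])
    return np.array(out)
BIAS=0.
def tilt(s):
    c=caps(s);q=cappt(s,c[:,:2],8.);d=q[0]-q[1];return np.arctan2(d[1],-d[0])-BIAS,c
def phi(o):
    # grasp point relative to axle
    g=np.array(o["eef_pos"])+[0,0,19]-C;return np.arctan2(g@Y,g[2])
E
python3 - <<'E'
from h import *
for i in range(5):
    o=monitor.get_obs();s=snapshot("scene");a,c=tilt(s);print(o["clock"],round(a,4),c.round(2).tolist(),phi(o).round(4))
print(o["eef_pos"],o["ft_force"],o["gripper_width"],o["grasp_force"])
E
```

```text
5.625 0.2313 [[173.04, 158.0, 346.0], [264.04, 248.88, 447.0]] 0.2726
5.675 0.2303 [[172.96, 158.02, 342.0], [263.93, 248.81, 440.0]] 0.2725
5.725 0.2307 [[173.04, 158.0, 346.0], [264.12, 248.92, 437.0]] 0.2723
5.775 0.2307 [[173.04, 158.0, 346.0], [264.16, 248.96, 444.0]] 0.2725
5.825 0.233 [[173.04, 158.0, 346.0], [263.98, 248.94, 445.0]] 0.2724
[500.95341477  -6.3976824  257.64206914] [-0.71267358 -0.79247609  0.48981285] 21.752198985221053 0.21979569923132658
```

Call:
{"fn": "carry_out", "kwargs": {"increments": [[0,0,0,0,0,0,1],[0,0,0,0,0,0,1],[0,-0.17,-0.04,0,0,0,1],[0,-0.17,-0.04,0,0,0,1],[0,0,0,0,0,0,1]]}}

```text
clock: 6.5
eef_pos: [503.4, -16.9, 260.3]
orientation: [-0.35, 3.122, -0.0]
ft_force: [-0.8, 0.5, 1.9]
gripper_width: 19.8
grasp_force: 8.0
```

```bash
sed -i 's/^BIAS=0\./BIAS=-0.009/' h.py
cat > m.py <<'E'
from h import *
import sys
# args: row-times profile of the last call: list of phi targets per row (optional, else linear)
L=json.load(open("log.json")) if os.path.exists("log.json") else []
for _ in range(2):
    o=monitor.get_obs();a,c=tilt(snapshot("scene"));L.append([o["clock"],float(a),float(phi(o))])
json.dump(L,open("log.json","w"))
L=np.array(L);on=np.where(L[:,1]<0.225)[0]
f=np.array(o["ft_force"]);print("t %.3f tilt %s phi %.4f F %s w %.1f g %.1f z %.1f"%(o["clock"],L[-4:,1].round(4),L[-1,2],[round(f@Y,2),round(f[2],2)],o["gripper_width"],o["grasp_force"],o["eef_pos"][2]))
if len(on):
    i0=max(on[0]-1,0);x=np.array([L[i0,1],0,-0.32*(L[i0,2]+.09)]);P=np.diag([1e-4,1e-3,6e-4])
    for k in range(i0+1,len(L)):
        T=L[k,0]-L[k-1,0];n=max(1,int(T/0.005));dt=T/n
        for j in range(n):
            t=(j+.5)*dt;p0,p1=L[k-1,2],L[k,2];r=min(T,0.25);w=min(max((t-0.06)/r,0),1)   # ramp in the first 2 rows
            p=p0+(p1-p0)*w
            acc=(0.12*x[0]+0.32*p-0.02*x[1]+x[2])/0.045
            x=x+dt*np.array([x[1],acc,0]);F=np.eye(3)+dt*np.array([[0,1,0],[.12/.045,-.02/.045,1/.045],[0,0,0]])
            P=F@P@F.T+np.diag([1e-7,4e-3,1e-5])*dt
            if x[0]>.24: x[0]=.24;x[1]=min(x[1],0)
        K=P[:,0]/(P[0,0]+4e-6);x=x+K*(L[k,1]-x[0]);P=P-np.outer(K,P[0])
    print("est tilt %.4f rate %.3f U %.4f  phi_eq %.4f  sd %s"%(*x,-x[2]/.32,np.sqrt(np.diag(P)).round(4)))
    p0=L[-1,2]
    for tgt in [float(v) for v in sys.argv[1:]] or [0.]:
      pe=-x[2]/.32; out=[]
      for p1 in np.arange(-.8,.9,.01):
        def sim(N):
            y=x[:2].copy();mx=0
            for j in range(int(N*25)):
                t=j*.005;p=p0+(p1-p0)*min(max((t-.06)/.25,0),1)
                y=y+.005*np.array([y[1],(.12*y[0]+.32*p-.02*y[1]+x[2])/.045]);mx=max(mx,abs(y[1]))
            return y,mx
        y,mx=sim(4);out.append((abs(y[1]+1.8*(y[0]-tgt)),p1,*y,mx))
      b=min(out);d=150*np.array([np.sin(b[1])-np.sin(p0),-(np.cos(b[1])-np.cos(p0))])/30
      print("tgt %.2f 4-row: phi %.2f -> end %.3f rate %.3f max %.3f  move total y %.2f z %.2f"%(tgt,*b[1:],*d))
E
python3 m.py
```

```text
t 6.550 tilt [0.2418 0.2428] phi 0.2012 F [np.float64(0.52), np.float64(1.43)] w 19.5 g 8.0 z 260.3
```

Call:
{"fn": "carry_out", "kwargs": {"increments": [[0,-0.2,-0.03,0,0,0,1],[0,-0.2,-0.03,0,0,0,1],[0,0,0,0,0,0,1]]}}

```text
clock: 6.98
eef_pos: [506.1, -28.9, 262.0]
orientation: [-0.349, 3.122, -0.001]
ft_force: [-0.2, 1.4, 1.4]
gripper_width: 19.6
grasp_force: 8.0
```

```bash
python3 m.py
```

```text
t 7.025 tilt [0.2418 0.2428 0.2429 0.2399] phi 0.1201 F [np.float64(0.89), np.float64(1.3)] w 19.7 g 8.0 z 261.9
```

Call:
{"fn": "carry_out", "kwargs": {"increments": [[0,-0.2,-0.02,0,0,0,1],[0,-0.2,-0.01,0,0,0,1],[0,0,0,0,0,0,1]]}}

```text
clock: 7.45
eef_pos: [508.8, -40.6, 262.8]
orientation: [-0.35, 3.122, -0.001]
ft_force: [0.1, 0.5, 0.3]
gripper_width: 19.6
grasp_force: 8.0
```

```bash
python3 m.py
```

```text
t 7.500 tilt [0.2429 0.2399 0.2415 0.2359] phi 0.0413 F [np.float64(0.84), np.float64(1.36)] w 19.8 g 8.0 z 262.8
```

Call:
{"fn": "carry_out", "kwargs": {"increments": [[0,0,0,0,0,0,1],[0,0,0,0,0,0,1]]}}

```text
clock: 7.8
eef_pos: [508.6, -39.8, 262.7]
orientation: [0.352, -3.122, 0.001]
ft_force: [-0.3, 0.4, 1.4]
gripper_width: 19.6
grasp_force: 8.0
```

```bash
python3 m.py
```

```text
t 7.850 tilt [0.2415 0.2359 0.2397 0.2375] phi 0.0444 F [np.float64(-0.11), np.float64(0.5)] w 19.9 g 8.0 z 262.7
```

Call:
{"fn": "carry_out", "kwargs": {"increments": [[0,-0.13,0,0,0,0,1],[0,-0.13,0,0,0,0,1],[0,0,0,0,0,0,1]]}}

```text
clock: 8.28
eef_pos: [510.4, -47.7, 262.7]
orientation: [-0.35, 3.122, -0.0]
ft_force: [-0.2, 0.7, 1.2]
gripper_width: 19.3
grasp_force: 8.0
```

```bash
python3 m.py
```

```text
t 8.325 tilt [0.2397 0.2375 0.2411 0.2427] phi -0.0081 F [np.float64(1.66), np.float64(1.31)] w 19.4 g 8.0 z 262.7
```

Still on the rest; next φ goes to about -0.07.

Call:
{"fn": "carry_out", "kwargs": {"increments": [[0,-0.16,0,0,0,0,1],[0,-0.15,0.01,0,0,0,1],[0,0,0,0,0,0,1]]}}

```text
clock: 8.75
eef_pos: [512.5, -57.0, 262.4]
orientation: [-0.35, 3.122, -0.001]
ft_force: [0.4, 0.7, 1.2]
gripper_width: 19.5
grasp_force: 8.0
```

```bash
python3 m.py
```

```text
t 8.800 tilt [0.2411 0.2427 0.2435 0.2372] phi -0.0710 F [np.float64(0.78), np.float64(0.51)] w 19.5 g 8.0 z 262.4
```

Call:
{"fn": "carry_out", "kwargs": {"increments": [[0,-0.16,0.01,0,0,0,1],[0,-0.15,0.02,0,0,0,1],[0,0,0,0,0,0,1]]}}

```text
clock: 9.22
eef_pos: [514.6, -66.1, 261.5]
orientation: [-0.35, 3.122, -0.001]
ft_force: [0.2, 1.0, 1.0]
gripper_width: 19.7
grasp_force: 8.0
```

```bash
python3 m.py
```

```text
t 9.275 tilt [0.2435 0.2372 0.217  0.2147] phi -0.1326 F [np.float64(0.28), np.float64(1.61)] w 19.6 g 8.0 z 261.6
est tilt 0.2137 rate -0.101 U -0.0014  phi_eq 0.0045  sd [0.0018 0.044  0.0075]
tgt 0.00 4-row: phi -0.09 -> end 0.129 rate -0.221 max 0.221  move total y 0.21 z -0.02
```

Call:
{"fn": "carry_out", "kwargs": {"increments": [[0,0.1,-0.01,0,0,0,1],[0,0.1,-0.01,0,0,0,1],[0,0,0,0,0,0,1]]}}

```text
clock: 9.7
eef_pos: [513.1, -59.5, 262.2]
orientation: [0.352, -3.122, 0.0]
ft_force: [0.2, -0.5, 0.6]
gripper_width: 19.9
grasp_force: 8.0
```

```bash
python3 m.py
```

```text
t 9.750 tilt [0.217  0.2147 0.1188 0.1114] phi -0.0894 F [np.float64(-1.03), np.float64(0.13)] w 19.6 g 8.0 z 262.2
est tilt 0.1088 rate -0.272 U -0.0042  phi_eq 0.0132  sd [0.0016 0.0265 0.0039]
tgt 0.00 4-row: phi 0.15 -> end 0.004 rate 0.000 max 0.304  move total y 1.19 z 0.04
```

Call:
{"fn": "carry_out", "kwargs": {"increments": [[0,0.55,0.02,0,0,0,1],[0,0.55,0.02,0,0,0,1],[0,0,0,0,0,0,1],[0,-0.2,0,0,0,0,1]]}}

```text
clock: 10.3
eef_pos: [506.8, -32.2, 261.2]
orientation: [0.354, -3.121, -0.002]
ft_force: [-1.9, -0.4, 2.8]
gripper_width: 19.5
grasp_force: 8.0
```

```bash
python3 m.py
```

```text
t 10.350 tilt [ 0.1188  0.1114 -0.0035 -0.0057] phi 0.0821 F [np.float64(-0.24), np.float64(1.22)] w 19.5 g 8.0 z 261.3
est tilt -0.0054 rate -0.013 U -0.0028  phi_eq 0.0088  sd [0.0016 0.0275 0.0035]
tgt 0.00 4-row: phi -0.03 -> end 0.010 rate -0.005 max 0.057  move total y -0.56 z -0.01
```

Call:
{"fn": "carry_out", "kwargs": {"increments": [[0,-0.27,-0.01,0,0,0,1],[0,-0.26,0,0,0,0,1],[0,0,0,0,0,0,1]]}}

```text
clock: 10.78
eef_pos: [511.0, -50.2, 261.2]
orientation: [-0.348, 3.122, -0.001]
ft_force: [-0.3, -0.6, 1.2]
gripper_width: 19.7
grasp_force: 8.0
```

```bash
python3 m.py
```

```text
t 10.825 tilt [-0.0035 -0.0057 -0.0043 -0.0033] phi -0.0233 F [np.float64(0.09), np.float64(1.12)] w 19.6 g 8.0 z 261.2
est tilt -0.0042 rate -0.030 U -0.0040  phi_eq 0.0124  sd [0.0016 0.0255 0.0033]
tgt 0.00 4-row: phi 0.07 -> end -0.019 rate 0.037 max 0.058  move total y 0.47 z 0.01
```

Call:
{"fn": "carry_out", "kwargs": {"increments": [[0,0.2,0,0,0,0,1],[0,0.18,0,0,0,0,1],[0,0,0,0,0,0,1],[0,-0.1,0,0,0,0,1]]}}

```text
clock: 11.38
eef_pos: [508.6, -39.8, 261.4]
orientation: [0.353, -3.121, -0.002]
ft_force: [-0.9, 0.3, 1.8]
gripper_width: 19.7
grasp_force: 8.0
```

```bash
python3 m.py
```

```text
t 11.425 tilt [-0.0043 -0.0033 -0.087  -0.0944] phi 0.0394 F [np.float64(0.47), np.float64(1.21)] w 19.8 g 8.0 z 261.4
est tilt -0.0947 rate -0.169 U -0.0089  phi_eq 0.0279  sd [0.0016 0.0272 0.0033]
tgt 0.00 4-row: phi 0.26 -> end -0.122 rate 0.207 max 0.207  move total y 1.09 z 0.16
```

```bash
cat > f.py <<'E'
from h import *
import sys
from scipy.optimize import least_squares
# calls: (start time, y rows)
calls=json.load(open("calls.json"))
L=np.array(json.load(open("log.json")))
if len(sys.argv)>1 and sys.argv[1]!="-":   # rows of the call just made
    calls.append([float(L[-1,0])+.05,[float(v) for v in sys.argv[1].split(",")]]);json.dump(calls,open("calls.json","w"))
if len(sys.argv)>1:
    L=L.tolist()
    for _ in range(2):
        o=monitor.get_obs();a,c=tilt(snapshot("scene"));L.append([o["clock"],float(a),float(phi(o))])
    json.dump(L,open("log.json","w"));L=np.array(L)
T0=8.85;dt=.0125;base=150*np.sin(-0.071)
kt=[T0];kv=[base]
for t0,rows in calls:
    kt.append(t0);kv.append(kv[-1])
    for r in rows: kt.append(kt[-1]+.125);kv.append(kv[-1]+30*r)
def phis(tau,t,kt=kt,kv=kv):
    c=np.arcsin(np.interp(t,kt,kv)/150);p=np.empty_like(c);p[0]=c[0]
    for i in range(1,len(c)):p[i]=p[i-1]+(c[i]-p[i-1])*(1-np.exp(-dt/tau))
    return p
def sim(q,t,p,x=None):
    U,I,k,tau,tb=q;y=np.array([.24,0.]) if x is None else np.array(x);out=[y]
    pd=np.gradient(p,dt)
    for i in range(1,len(t)):
        tt=y[0];a=(0.44*tt+k*(p[i]-tt)+.01*(pd[i]-y[1])-.01*y[1]+U)/I
        v=y[1]+a*dt;y=np.array([y[0]+v*dt,v])
        if y[0]>.24:y=np.array([.24,min(v,0)])
        out.append(y)
    return np.array(out)
end=L[-1,0]+.05;t=np.arange(T0,end+1e-6,dt);D=L[(L[:,0]>T0)]
q0=np.array([-.01,.045,.32,.06,0.]);sd=np.array([.05,.005,.02,.03,.01])
Q=[]
# process noise via multiple random-torque segments
nseg=int((end-9.2)//0.5)+1
def full(z):
    q=z[:5];w=z[5:];p=phis(abs(q[3])+.005,t)
    wt=np.interp(t,9.2+.5*np.arange(len(w))+.25,w)
    return sim(q,t,p+wt/0.32),p
def res(z):
    y,p=full(z);return np.r_[(np.interp(D[:,0]-z[4],t,y[:,0])-D[:,1])/.002,(np.interp(D[:,0],t,p)-D[:,2])/.004,(z[:5]-q0)/sd,z[5:]/.002]
r=least_squares(res,np.r_[q0,np.zeros(nseg)]);z=r.x;y,p=full(z)
print("U %.4f I %.4f k %.3f tau %.3f tb %.3f cost %.1f"%(*z[:5],r.cost),"w",z[5:].round(4),"resid tilt",(r.fun[:len(D)]*.002).round(4)[-8:])
cov=np.linalg.pinv(r.jac.T@r.jac);print("sd U,I,k",np.sqrt(np.diag(cov))[:3].round(4))
print("meas",D[-2:,1].round(4),"NOW t %.3f tilt %.4f rate %.3f phi %.3f (cmd %.3f) eq %.3f"%(end,*y[-1],p[-1],np.arcsin(kv[-1]/150),-(z[0]+z[-1])/z[2]))
# plan: rows list candidates, 4 rows: a,a,0,b then hold
def pred(rows,extra=2):
    k2=kt+[end];v2=kv+[kv[-1]]
    for s in list(rows)+[0]*extra:k2=k2+[k2[-1]+.125];v2=v2+[v2[-1]+30*s]
    tt=np.arange(T0,end+.125*(len(rows)+extra)+1e-6,dt);pp=phis(abs(z[3])+.005,tt,k2,v2);n=len(t)
    s=sim(z[:5],tt[n-1:],pp[n-1:]+z[-1]/.32,y[-1]);return s
tg=float(sys.argv[2]) if len(sys.argv)>2 else 0.
nr=int(sys.argv[3]) if len(sys.argv)>3 else 4
rt=float(sys.argv[4]) if len(sys.argv)>4 else 0.
lim=1.0
def cost(u):
    rows=[u[0],u[0],u[1],u[1]][:4]+[0]*(nr-4);s=pred(rows,4)
    a=s[10*nr];b=s[-1];return np.r_[(a[0]-tg)*10,(a[1]-rt)*5,(b[0]-tg-rt*.5)*10,(b[1]-rt)*5,.15*u]
u=least_squares(cost,[0.05,-.05],bounds=(-.9,.9)).x
s=pred([u[0],u[0],u[1],u[1]]+[0]*(nr-4),4);print("rows 2x %.3f, 2x %.3f"%tuple(u),"tilt/row",s[::10,0].round(3),"rate",s[::10,1].round(2))
E
cat > calls.json <<'E'
[[8.85,[-0.16,-0.15,0]],[9.325,[0.1,0.1,0]],[9.8,[0.55,0.55,0,-0.2]],[10.4,[-0.27,-0.26,0]],[10.875,[0.2,0.18,0,-0.1]]]
E
python3 f.py
```

```text
U -0.0105 I 0.0377 k 0.300 tau 0.018 tb -0.012 cost 20.6 w [ 0.0004  0.0023  0.001  -0.003  -0.0006] resid tilt [ 0.0036 -0.004  -0.0001  0.0017  0.0012 -0.0039  0.0011 -0.0003]
sd U,I,k [0.001  0.0025 0.006 ]
meas [-0.087  -0.0944] NOW t 11.475 tilt -0.1018 rate -0.190 phi 0.037 (cmd 0.037) eq 0.037
rows 2x 0.766, 2x -0.804 tilt/row [-0.102 -0.123 -0.126 -0.106 -0.079 -0.06  -0.046 -0.039 -0.035] rate [-0.19 -0.13  0.07  0.21  0.19  0.13  0.08  0.05  0.01]
```

Call:
{"fn": "carry_out", "kwargs": {"increments": [[0,0.85,0.1,0,0,0,1],[0,0.85,0.26,0,0,0,1],[0,-0.7,-0.23,0,0,0,1],[0,-0.7,-0.12,0,0,0,1]]}}

```text
clock: 11.98
eef_pos: [506.6, -31.3, 260.8]
orientation: [0.354, -3.121, -0.002]
ft_force: [-0.2, 1.8, 0.3]
gripper_width: 19.6
grasp_force: 8.0
```

```bash
python3 f.py 0.85,0.85,-0.7,-0.7
```

```text
U -0.0096 I 0.0348 k 0.305 tau -0.005 tb -0.011 cost 45.9 w [ 0.0025 -0.0009 -0.0008 -0.0033  0.0022  0.0004] resid tilt [-0.0004  0.0018  0.0013 -0.0044  0.0015  0.0012 -0.0031  0.0023]
sd U,I,k [0.0009 0.0022 0.0059]
meas [0.0128 0.0333] NOW t 12.075 tilt 0.0564 rate 0.540 phi 0.097 (cmd 0.097) eq 0.030
rows 2x 0.000, 2x -0.000 tilt/row [0.056 0.129 0.213 0.24  0.24  0.24  0.24  0.24  0.24 ] rate [0.54 0.62 0.72 0.   0.   0.   0.   0.   0.  ]
```

```bash
python3 - <<'E'
s=open("f.py").read()
i=s.index("tg=float");s=s[:i]
s=s.replace("def sim(q,t,p,x=None):\n    U,I,k,tau,tb=q;","def sim(q,t,p,x=None):\n    U,I,k,tau,tb,b=q;")
s=s.replace("+.01*(pd[i]-y[1])","+b*(pd[i]-y[1])").replace("if y[0]>.24:","if x is None and y[0]>.24:")
s=s.replace("q0=np.array([-.01,.045,.32,.06,0.]);sd=np.array([.05,.005,.02,.03,.01])","q0=np.array([-.01,.045,.32,.04,0.,.01]);sd=np.array([.05,.008,.04,.02,.01,.004])")
s=s.replace("z[:5]","z[:6]").replace("z[5:]","z[6:]").replace('%(*z[:6],r.cost)','%(*z[:5],r.cost),"b %.4f"%z[5]')
s=s.replace("r=least_squares(res,np.r_","lo=np.r_[-.1,.02,.2,.002,-.05,0,-.1*np.ones(nseg)];r=least_squares(res,bounds=(lo,-lo+np.r_[0,.1,.8,.2,0,.03,np.zeros(nseg)]),x0=np.r_")
s+='''tg=float(sys.argv[2]) if len(sys.argv)>2 else 0.
nr=int(sys.argv[3]) if len(sys.argv)>3 else 4
rt=float(sys.argv[4]) if len(sys.argv)>4 else 0.
N=8
def cost(u):
    s=pred(u,1);a=s[nr*10+8:];v=s[:,1]
    return np.r_[(s[20::10,0]-np.clip(tg+rt*.125*(np.arange(len(s[20::10]))+2-nr),-1,1))*3,(s[nr*10::10,1]-rt)*1.,6*np.clip(abs(v)-.3,0,None),(s[-1,0]-tg-rt*.6)*8,(s[-1,1]-rt)*4,.1*u,.15*np.diff(u)]
u=least_squares(cost,np.zeros(N),bounds=(-.99,.99)).x;s=pred(u,1)
vv=(kv[-1]+30*np.cumsum(np.r_[0,u]))/150;zz=-np.diff(150*np.sqrt(1-vv**2))/30
print("rows y",u.round(2),"z",zz.round(2),"phi",np.arcsin(vv).round(2))
print("tilt",s[::10,0].round(3),"rate",s[::10,1].round(2))
'''
s=s.replace("sys.argv[1]!=\"-\":","sys.argv[1] not in '-=':").replace("if len(sys.argv)>1:\n    L=","if len(sys.argv)>1 and sys.argv[1]!='=':\n    L=")
open("f.py","w").write(s)
E
python3 f.py =
```

```text
U -0.0102 I 0.0329 k 0.301 tau 0.007 tb -0.004 cost 42.4 b 0.0129 w [ 0.0022 -0.0021 -0.0004 -0.0021  0.0021  0.0003] resid tilt [-0.0005  0.0019  0.0018 -0.004   0.0014  0.001  -0.0029  0.0021]
sd U,I,k [0.0009 0.0023 0.0062]
meas [0.0128 0.0333] NOW t 12.075 tilt 0.0595 rate 0.534 phi 0.097 (cmd 0.097) eq 0.033
rows y [-0.99 -0.99 -0.06  0.99  0.61  0.2   0.06  0.09] z [ 0.    0.2   0.02 -0.21 -0.03  0.01  0.    0.01] phi [ 0.1  -0.1  -0.3  -0.32 -0.11  0.01  0.05  0.06  0.08]
tilt [0.059 0.121 0.155 0.148 0.115 0.078 0.049 0.028 0.015 0.011] rate [ 0.53  0.42  0.12 -0.19 -0.3  -0.27 -0.2  -0.14 -0.07 -0.  ]
```

Call:
{"fn": "carry_out", "kwargs": {"increments": [[0,-1,0,0,0,0,1],[0,-0.9,0.18,0,0,0,1],[0,0.4,-0.1,0,0,0,1]]}}

```text
clock: 12.45
eef_pos: [517.0, -77.4, 257.9]
orientation: [0.344, -3.122, 0.002]
ft_force: [1.1, -0.5, 0.3]
gripper_width: 19.7
grasp_force: 8.0
```

```bash
python3 f.py -- -1,-0.9,0.4 2>/dev/null | tail -1 >/dev/null
python3 - <<'E'
import json;print(json.load(open("calls.json"))[-2:],json.load(open("log.json"))[-4:])
E
```

```text
[[10.875, [0.2, 0.18, 0, -0.1]], [11.475000000000001, [0.85, 0.85, -0.7, -0.7]]] [[11.375, -0.08696518659764974, 0.044567513264575385], [11.425, -0.09438442341058657, 0.039363248324615505], [11.975, 0.012848770572119082, 0.1027042905553923], [12.025, 0.03326474430663773, 0.07347145870233161]]
```

```bash
python3 f.py -1,-0.9,0.4
```

```text
U -0.0097 I 0.0343 k 0.303 tau 0.008 tb -0.005 cost 56.0 b 0.0121 w [ 0.0017 -0.0016 -0.0009 -0.0032  0.0024  0.0009  0.0007] resid tilt [ 0.0013 -0.0043  0.0015  0.0013 -0.0031  0.0022  0.0028 -0.0025]
sd U,I,k [0.0008 0.0022 0.0061]
meas [0.1635 0.165 ] NOW t 12.550 tilt 0.1562 rate -0.162 phi -0.204 (cmd -0.204) eq 0.029
rows y [ 0.3   0.47  0.4   0.3  -0.04 -0.15 -0.09  0.  ] z [-0.05 -0.04 -0.    0.02 -0.   -0.01 -0.    0.  ] phi [-0.2  -0.14 -0.05  0.03  0.09  0.08  0.05  0.04  0.04]
tilt [0.156 0.128 0.09  0.055 0.029 0.015 0.009 0.005 0.003 0.003] rate [-0.16 -0.27 -0.3  -0.26 -0.16 -0.08 -0.04 -0.02 -0.01 -0.  ]
```

Call:
{"fn": "carry_out", "kwargs": {"increments": [[0,0.3,-0.05,0,0,0,1],[0,0.47,-0.04,0,0,0,1],[0,0.4,0,0,0,0,1],[0,0.25,0.01,0,0,0,1]]}}

```text
clock: 13.05
eef_pos: [507.1, -32.9, 261.1]
orientation: [-0.354, 3.121, 0.0]
ft_force: [0.2, -0.7, 0.8]
gripper_width: 19.9
grasp_force: 8.0
```

```bash
python3 f.py 0.3,0.47,0.4,0.25
```

```text
U -0.0081 I 0.0383 k 0.298 tau 0.005 tb -0.017 cost 82.9 b 0.0107 w [-0.0025 -0.0034 -0.0004 -0.0062  0.0032  0.0013  0.0052  0.0028] resid tilt [ 0.0024  0.0026 -0.0034  0.0004  0.0028  0.0013 -0.0016  0.0003]
sd U,I,k [0.0007 0.0023 0.0059]
meas [0.1177 0.1192] NOW t 13.150 tilt 0.1230 rate 0.114 phi 0.081 (cmd 0.081) eq 0.018
rows y [-0.99 -0.91  0.58  0.93  0.39 -0.02 -0.13 -0.07] z [ 0.02  0.19 -0.14 -0.08  0.02 -0.   -0.01 -0.  ] phi [ 0.08 -0.12 -0.3  -0.18  0.    0.08  0.08  0.05  0.04]
tilt [0.123 0.137 0.133 0.105 0.068 0.039 0.021 0.012 0.007 0.006] rate [ 0.11  0.08 -0.13 -0.28 -0.28 -0.19 -0.11 -0.05 -0.03 -0.  ]
```

```bash
cat > g.py <<'E'
import sys;sys.argv=["f.py","="]
import io,contextlib
with contextlib.redirect_stdout(io.StringIO()): exec(open("f.py").read())
print(np.c_[D[:,0],D[:,2],np.arcsin(np.interp(D[:,0],kt,kv)/150),D[:,1]].round(3).tolist())
def phis2(del_,tau,sc,t):
    c=np.arcsin(np.interp(t-del_,kt,kv)/150)*sc;p=np.empty_like(c);p[0]=c[0]
    for i in range(1,len(c)):p[i]=p[i-1]+(c[i]-p[i-1])*(1-np.exp(-dt/tau))
    return p
def S(q):
    U,I,k,del_,tau,b,g,d=q;p=phis2(del_,tau,1,t);pd=np.gradient(p,dt);y=np.array([.24,0.]);out=[y]
    for i in range(1,len(t)):
        a=(g*y[0]+k*(p[i]-y[0])+b*(pd[i]-y[1])-d*y[1]+U)/I;v=y[1]+a*dt;y=np.array([y[0]+v*dt,v])
        if y[0]>.24:y=np.array([.24,min(v,0)])
        out.append(y)
    return np.array(out)
q0=np.array([-.01,.045,.32,.03,.03,.01,.44,.01]);sd=np.array([.05,.01,.05,.03,.03,.005,.05,.01])
def rs(q):
    y=S(q);return np.r_[(np.interp(D[:,0],t,y[:,0])-D[:,1])/.002,(q-q0)/sd]
best=None
for I0 in(.035,.045,.055):
  for d0 in (0.01,.08):
    a=q0.copy();a[1]=I0;a[3]=d0
    r=least_squares(rs,a,bounds=([-.1,.02,.15,-.1,.002,0,.2,0],[.1,.09,.7,.2,.2,.05,.8,.1]))
    if best is None or r.cost<best.cost:best=r
print(best.cost,best.x.round(4),(best.fun[:len(D)]*.002).round(3))
E
python3 g.py
```

```text
[[9.225, -0.134, -0.133, 0.217], [9.275, -0.133, -0.133, 0.215], [9.7, -0.089, -0.093, 0.119], [9.75, -0.089, -0.093, 0.111], [10.3, 0.096, 0.087, -0.004], [10.35, 0.082, 0.087, -0.006], [10.775, -0.026, -0.019, -0.004], [10.825, -0.023, -0.019, -0.003], [11.375, 0.045, 0.037, -0.087], [11.425, 0.039, 0.037, -0.094], [11.975, 0.103, 0.097, 0.013], [12.025, 0.073, 0.097, 0.033], [12.45, -0.214, -0.204, 0.163], [12.5, -0.186, -0.204, 0.165], [13.05, 0.091, 0.081, 0.118], [13.1, 0.098, 0.081, 0.119]]
47.084783352341766 [-0.0086  0.0409  0.3121 -0.0705  0.003   0.      0.4587  0.    ] [ 0.005  0.001  0.005 -0.003  0.003  0.005 -0.005 -0.011  0.003  0.003
 -0.003  0.002  0.005  0.004 -0.002 -0.001]
```

```bash
cat > e.py <<'E'
s=open("g.py").read()
s=s.replace("c=np.arcsin(np.interp(t-del_,kt,kv)/150)*sc","c=np.arcsin(np.array(kv)[np.minimum(np.searchsorted(kt,t-del_,side='right'),len(kv)-1)]/150)")
exec(s)
E
python3 e.py | tail -2
```

```text
59.85388391735801 [-0.0084  0.0435  0.3128  0.03    0.002   0.0068  0.4534  0.    ] [ 0.004  0.     0.005 -0.002  0.001  0.002 -0.007 -0.013  0.007  0.008
 -0.003 -0.     0.006  0.006 -0.002 -0.002]
```

```bash
python3 - <<'E'
s=open("f.py").read()
s=s.replace("c=np.arcsin(np.interp(t,kt,kv)/150)","c=np.arcsin(np.array(kv)[np.minimum(np.searchsorted(kt,t-.015+1e-6,side='right'),len(kv)-1)]/150)")
s=s.replace(".32,.04,0.,.01]);sd=np.array([.05,.008,.04,.02,.01,.004])",".32,.02,0.,.01]);sd=np.array([.05,.003,.015,.01,.004,.002])")
s=s.replace("-D[:,2])/.004","-D[:,2])/.02")
s=s.replace("t,k2,v2)","t,k2,v2)")
open("f.py","w").write(s)
E
python3 f.py =
```

```text
U -0.0079 I 0.0408 k 0.304 tau 0.019 tb -0.000 cost 32.9 b 0.0082 w [-0.001  -0.0028 -0.0001 -0.007   0.0029  0.0014  0.0046  0.0021] resid tilt [ 0.0024  0.0025 -0.0031  0.0006  0.0023  0.0011 -0.0012  0.0002]
sd U,I,k [0.0007 0.0019 0.0051]
meas [0.1177 0.1192] NOW t 13.150 tilt 0.1243 rate 0.114 phi 0.081 (cmd 0.081) eq 0.019
rows y [-0.99 -0.83  0.58  0.91  0.37 -0.04 -0.14 -0.09] z [ 0.02  0.17 -0.13 -0.07  0.02 -0.   -0.01 -0.  ] phi [ 0.08 -0.12 -0.29 -0.17  0.02  0.09  0.08  0.06  0.04]
tilt [0.124 0.134 0.124 0.093 0.059 0.033 0.018 0.01  0.006 0.005] rate [ 0.11  0.04 -0.18 -0.3  -0.26 -0.16 -0.09 -0.04 -0.02 -0.  ]
```

Call:
{"fn": "carry_out", "kwargs": {"increments": [[0,-0.9,0.01,0,0,0,1],[0,-0.7,0.12,0,0,0,1],[0,0.6,-0.1,0,0,0,1]]}}

```text
clock: 13.52
eef_pos: [514.6, -66.4, 259.9]
orientation: [-0.341, 3.122, -0.003]
ft_force: [1.0, -0.8, -0.3]
gripper_width: 19.9
grasp_force: 8.0
```

```bash
python3 f.py -0.9,-0.7,0.6
```

```text
U -0.0078 I 0.0404 k 0.303 tau 0.020 tb -0.000 cost 34.1 b 0.0082 w [-0.0013 -0.003  -0.0003 -0.0069  0.0028  0.0012  0.0043  0.0026  0.0006] resid tilt [-0.0032  0.0006  0.0022  0.0009 -0.0011  0.0005  0.0008 -0.001 ]
sd U,I,k [0.0007 0.0017 0.0047]
meas [0.11   0.1009] NOW t 13.625 tilt 0.0875 rate -0.261 phi -0.119 (cmd -0.119) eq 0.023
rows y [ 0.47  0.42  0.23 -0.01 -0.19 -0.16 -0.07 -0.01] z [-0.03  0.01  0.02 -0.   -0.02 -0.01 -0.   -0.  ] phi [-0.12 -0.03  0.06  0.1   0.1   0.07  0.03  0.02  0.02]
tilt [ 0.088  0.055  0.026  0.006 -0.002 -0.004 -0.002 -0.001 -0.     0.   ] rate [-0.26 -0.26 -0.2  -0.11 -0.03  0.01  0.01  0.01  0.   -0.  ]
```

Call:
{"fn": "carry_out", "kwargs": {"increments": [[0,0.47,-0.03,0,0,0,1],[0,0.42,0.01,0,0,0,1],[0,0.23,0.02,0,0,0,1],[0,-0.05,0,0,0,0,1]]}}

```text
clock: 14.12
eef_pos: [506.7, -30.8, 260.3]
orientation: [0.354, -3.121, -0.002]
ft_force: [-1.0, 1.8, 2.3]
gripper_width: 19.9
grasp_force: 8.0
```

```bash
python3 f.py 0.47,0.42,0.23,-0.05
```

```text
U -0.0081 I 0.0402 k 0.303 tau 0.020 tb -0.000 cost 36.0 b 0.0081 w [-0.0011 -0.0026 -0.0001 -0.0065  0.0032  0.0011  0.0048  0.0032 -0.0005
 -0.0014 -0.0001] resid tilt [ 0.0024  0.001  -0.0008  0.0009  0.0006 -0.0017 -0.002   0.0021]
sd U,I,k [0.0007 0.0016 0.0047]
meas [-0.0151 -0.0225] NOW t 14.225 tilt -0.0226 rate -0.036 phi 0.095 (cmd 0.095) eq 0.027
rows y [ 0.05 -0.14 -0.22 -0.14  0.    0.06  0.04  0.02] z [ 0.   -0.01 -0.01 -0.    0.    0.    0.    0.  ] phi [0.1  0.1  0.08 0.03 0.   0.   0.02 0.02 0.03]
tilt [-0.023 -0.023 -0.017 -0.009 -0.003 -0.001  0.    -0.    -0.    -0.   ] rate [-0.04  0.03  0.06  0.06  0.03  0.01  0.   -0.   -0.    0.  ]
```

Call:
{"fn": "carry_out", "kwargs": {"increments": [[0,0.08,0,0,0,0,1],[0,-0.13,-0.01,0,0,0,1],[0,-0.2,-0.01,0,0,0,1],[0,-0.13,0,0,0,0,1]]}}

```text
clock: 14.72
eef_pos: [509.6, -43.8, 260.5]
orientation: [-0.35, 3.122, 0.0]
ft_force: [-0.1, 0.5, 0.5]
gripper_width: 19.7
grasp_force: 8.0
```

```bash
python3 f.py 0.08,-0.13,-0.2,-0.13
```

```text
U -0.0083 I 0.0403 k 0.302 tau 0.020 tb -0.000 cost 36.5 b 0.0080 w [-0.0011 -0.0023  0.0002 -0.0063  0.0037  0.0014  0.0046  0.0033 -0.0001
 -0.0021 -0.0012 -0.0001] resid tilt [-0.0008  0.0009  0.0007 -0.0014 -0.0022  0.0015 -0.0005  0.0007]
sd U,I,k [0.0006 0.0016 0.0047]
meas [-0.0044 -0.0034] NOW t 14.825 tilt -0.0007 rate 0.038 phi 0.019 (cmd 0.019) eq 0.028
rows y [-0.07  0.01  0.05  0.05  0.02 -0.   -0.01 -0.01] z [-0.  0.  0.  0.  0. -0. -0. -0.] phi [0.02 0.01 0.01 0.02 0.03 0.03 0.03 0.03 0.03]
tilt [-0.001  0.003  0.003  0.003  0.001  0.001  0.     0.     0.     0.   ] rate [ 0.04  0.02 -0.   -0.01 -0.01 -0.   -0.   -0.   -0.   -0.  ]
```

Very calm now, so I'll use 5-row cycles.

Call:
{"fn": "carry_out", "kwargs": {"increments": [[0,-0.07,0,0,0,0,1],[0,0.01,0,0,0,0,1],[0,0.05,0,0,0,0,1],[0,0.05,0,0,0,0,1],[0,0.02,0,0,0,0,1]]}}

```text
clock: 15.45
eef_pos: [509.1, -41.7, 260.6]
orientation: [-0.352, 3.122, -0.001]
ft_force: [2.3, -0.2, -1.0]
gripper_width: 19.4
grasp_force: 8.0
```

```bash
python3 f.py -0.07,0.01,0.05,0.05,0.02
```

```text
U -0.0083 I 0.0402 k 0.302 tau 0.020 tb -0.000 cost 36.7 b 0.0080 w [-0.0011 -0.0023  0.0002 -0.0062  0.0037  0.0015  0.0047  0.0033 -0.0001
 -0.002  -0.0013 -0.0004  0.0001] resid tilt [ 0.0007 -0.0015 -0.0021  0.0016 -0.0006  0.0005  0.0009 -0.0007]
sd U,I,k [0.0006 0.0015 0.0045]
meas [-0.0041 -0.003 ] NOW t 15.550 tilt -0.0043 rate -0.011 phi 0.031 (cmd 0.031) eq 0.027
rows y [ 0.05 -0.01 -0.05 -0.04 -0.01  0.01  0.01  0.  ] z [ 0. -0. -0. -0. -0.  0.  0.  0.] phi [0.03 0.04 0.04 0.03 0.02 0.02 0.02 0.03 0.03]
tilt [-0.004 -0.005 -0.004 -0.002 -0.001 -0.    -0.    -0.    -0.    -0.   ] rate [-0.01  0.    0.01  0.01  0.01  0.    0.   -0.   -0.    0.  ]
```

Call:
{"fn": "carry_out", "kwargs": {"increments": [[0,0.05,0,0,0,0,1],[0,-0.01,0,0,0,0,1],[0,-0.04,0,0,0,0,1],[0,-0.04,0,0,0,0,1],[0,-0.01,0,0,0,0,1],[0,0.01,0,0,0,0,1]]}}

```text
clock: 16.3
eef_pos: [509.2, -42.4, 260.7]
orientation: [0.352, -3.122, -0.001]
ft_force: [2.1, 1.3, -0.1]
gripper_width: 19.9
grasp_force: 8.0
```

```bash
python3 f.py 0.05,-0.01,-0.04,-0.04,-0.01,0.01
```

```text
U -0.0085 I 0.0400 k 0.301 tau 0.020 tb -0.000 cost 38.1 b 0.0080 w [-0.0011 -0.0022  0.0004 -0.0059  0.004   0.0017  0.0049  0.0033  0.
 -0.0018 -0.001  -0.0001 -0.0008 -0.0011 -0.0004] resid tilt [-0.0022  0.0015 -0.0004  0.0008  0.0008 -0.0012 -0.002   0.002 ]
sd U,I,k [0.0005 0.0015 0.0044]
meas [-0.0175 -0.024 ] NOW t 16.400 tilt -0.0247 rate -0.056 phi 0.023 (cmd 0.023) eq 0.029
rows y [ 0.41  0.01 -0.25 -0.22 -0.04  0.05  0.05  0.03] z [ 0.03  0.   -0.02 -0.01 -0.    0.    0.    0.  ] phi [0.02 0.1  0.11 0.06 0.01 0.   0.01 0.02 0.03]
tilt [-0.025 -0.028 -0.023 -0.015 -0.007 -0.002 -0.001 -0.001 -0.001 -0.001] rate [-0.06  0.    0.06  0.08  0.05  0.02  0.01  0.    0.    0.  ]
```

Call:
{"fn": "carry_out", "kwargs": {"increments": [[0,0.42,0.03,0,0,0,1],[0,0.02,0,0,0,0,1],[0,-0.25,-0.02,0,0,0,1],[0,-0.22,-0.01,0,0,0,1],[0,-0.03,0,0,0,0,1]]}}

```text
clock: 17.02
eef_pos: [509.6, -45.4, 260.7]
orientation: [0.349, -3.122, 0.0]
ft_force: [-0.4, 0.2, 1.4]
gripper_width: 19.5
grasp_force: 8.0
```

```bash
python3 f.py 0.42,0.02,-0.25,-0.22,-0.03
```

```text
U -0.0083 I 0.0414 k 0.306 tau 0.022 tb -0.000 cost 38.9 b 0.0087 w [-0.0003 -0.002   0.0002 -0.0067  0.0036  0.0016  0.0049  0.004   0.0003
 -0.0019 -0.0011 -0.0006 -0.0014 -0.001   0.0004  0.0002] resid tilt [-0.0005  0.0007  0.0007 -0.0014 -0.002   0.0024 -0.0003  0.0002]
sd U,I,k [0.0005 0.0015 0.0044]
meas [0.0158 0.019 ] NOW t 17.125 tilt 0.0226 rate 0.068 phi 0.011 (cmd 0.011) eq 0.027
rows y [-0.34  0.03  0.26  0.22  0.04 -0.05 -0.05 -0.03] z [ 0.01 -0.   -0.01  0.01  0.   -0.   -0.   -0.  ] phi [ 0.01 -0.06 -0.05  0.    0.05  0.05  0.04  0.03  0.03]
tilt [0.023 0.027 0.023 0.014 0.007 0.002 0.001 0.001 0.001 0.001] rate [ 0.07  0.   -0.06 -0.07 -0.05 -0.02 -0.01  0.    0.   -0.  ]
```

Call:
{"fn": "carry_out", "kwargs": {"increments": [[0,-0.33,0.01,0,0,0,1],[0,0.03,0,0,0,0,1],[0,0.26,-0.01,0,0,0,1],[0,0.21,0.01,0,0,0,1]]}}

```text
clock: 17.62
eef_pos: [508.3, -39.1, 260.3]
orientation: [0.352, -3.121, 0.001]
ft_force: [0.2, -0.5, 1.1]
gripper_width: 19.7
grasp_force: 8.0
```

```bash
python3 f.py -0.33,0.03,0.26,0.21
```

```text
U -0.0085 I 0.0423 k 0.309 tau 0.023 tb 0.000 cost 41.1 b 0.0092 w [ 0.0007 -0.0018  0.0004 -0.0069  0.0035  0.0019  0.0052  0.0047  0.0007
 -0.0017 -0.001  -0.0006 -0.0015 -0.0007  0.0006 -0.0016 -0.0012 -0.    ] resid tilt [ 0.0006 -0.0014 -0.0017  0.0028 -0.0007 -0.0008  0.0007 -0.0002]
sd U,I,k [0.0005 0.0015 0.0044]
meas [-0.0055 -0.0083] NOW t 17.725 tilt -0.0119 rate -0.066 phi 0.045 (cmd 0.045) eq 0.028
rows y [ 0.23 -0.02 -0.18 -0.16 -0.03  0.03  0.04  0.02] z [ 0.02 -0.   -0.01 -0.01 -0.    0.    0.    0.  ] phi [0.05 0.09 0.09 0.05 0.02 0.01 0.02 0.02 0.03]
tilt [-0.012 -0.017 -0.015 -0.01  -0.005 -0.002 -0.001 -0.    -0.    -0.   ] rate [-0.07 -0.01  0.03  0.05  0.03  0.02  0.    0.    0.    0.  ]
```

Call:
{"fn": "carry_out", "kwargs": {"increments": [[0,0.23,0.02,0,0,0,1],[0,-0.02,0,0,0,0,1],[0,-0.18,-0.01,0,0,0,1],[0,-0.15,-0.01,0,0,0,1]]}}

```text
clock: 18.23
eef_pos: [509.3, -43.0, 260.3]
orientation: [0.351, -3.122, -0.001]
ft_force: [-1.1, 0.4, 0.5]
gripper_width: 20.3
grasp_force: 8.0
```

```bash
python3 f.py 0.23,-0.02,-0.18,-0.15
```

```text
U -0.0086 I 0.0434 k 0.311 tau 0.025 tb 0.001 cost 43.6 b 0.0095 w [ 0.0013 -0.0013  0.0006 -0.0071  0.0038  0.002   0.0053  0.0053  0.001
 -0.0014 -0.0007 -0.0007 -0.0014 -0.0006  0.0008 -0.0012 -0.0025 -0.0018
 -0.0002] resid tilt [-0.0018  0.0028 -0.0004 -0.0004  0.0003 -0.0011  0.0001  0.0004]
sd U,I,k [0.0005 0.001  0.0003]
meas [-0.0175 -0.0177] NOW t 18.325 tilt -0.0175 rate -0.005 phi 0.021 (cmd 0.021) eq 0.028
rows y [ 0.2   0.   -0.12 -0.11 -0.01  0.03  0.03  0.02] z [ 0.01  0.   -0.01 -0.   -0.    0.    0.    0.  ] phi [0.02 0.06 0.06 0.04 0.02 0.01 0.02 0.03 0.03]
tilt [-0.017 -0.017 -0.013 -0.008 -0.004 -0.001 -0.    -0.    -0.    -0.   ] rate [-0.01  0.02  0.04  0.04  0.03  0.01  0.   -0.   -0.    0.  ]
```

Call:
{"fn": "carry_out", "kwargs": {"increments": [[0,0.23,0.01,0,0,0,1],[0,0,0,0,0,0,1],[0,-0.1,-0.01,0,0,0,1],[0,-0.1,0,0,0,0,1]]}}

```text
clock: 18.82
eef_pos: [509.0, -41.7, 260.4]
orientation: [0.352, -3.121, -0.002]
ft_force: [-0.5, 0.3, 0.4]
gripper_width: 19.7
grasp_force: 8.0
```

```bash
python3 f.py 0.23,0,-0.1,-0.1
```

```text
U -0.0085 I 0.0443 k 0.314 tau 0.026 tb 0.001 cost 47.6 b 0.0098 w [ 0.0017 -0.001   0.0003 -0.0074  0.0038  0.0019  0.0052  0.0056  0.0011
 -0.0014 -0.0008 -0.001  -0.0016 -0.0008  0.0006 -0.0014 -0.003  -0.0012
  0.0011 -0.0001] resid tilt [-0.0004 -0.0004 -0.     -0.0015  0.0006  0.0012 -0.003   0.0023]
sd U,I,k [0.0005 0.001  0.0001]
meas [0.0146 0.0133] NOW t 18.925 tilt 0.0196 rate 0.080 phi 0.027 (cmd 0.027) eq 0.028
rows y [-0.41 -0.01  0.25  0.24  0.06 -0.04 -0.05 -0.03] z [ 0.01  0.   -0.01  0.    0.   -0.   -0.   -0.  ] phi [ 0.03 -0.05 -0.06 -0.01  0.04  0.05  0.05  0.03  0.03]
tilt [0.02  0.025 0.023 0.015 0.008 0.003 0.001 0.001 0.001 0.001] rate [ 0.08  0.02 -0.05 -0.07 -0.05 -0.03 -0.01 -0.   -0.   -0.  ]
```

Call:
{"fn": "carry_out", "kwargs": {"increments": [[0,-0.37,0.01,0,0,0,1],[0,0,0,0,0,0,1],[0,0.23,-0.01,0,0,0,1],[0,0.2,0,0,0,0,1]]}}

```text
clock: 19.42
eef_pos: [508.8, -40.2, 260.5]
orientation: [-0.352, 3.122, -0.001]
ft_force: [-0.5, -0.7, 1.4]
gripper_width: 20.1
grasp_force: 8.0
```

```bash
python3 f.py -0.37,0,0.23,0.2
```

```text
U -0.0087 I 0.0450 k 0.316 tau 0.027 tb 0.001 cost 51.4 b 0.0101 w [ 0.0022 -0.0002 -0.0002 -0.007   0.0038  0.0021  0.0054  0.0061  0.0014
 -0.0011 -0.0006 -0.001  -0.0015 -0.0007  0.0008 -0.0013 -0.003  -0.0007
  0.0009 -0.0029 -0.0007] resid tilt [-0.0001 -0.0016  0.0011  0.0018 -0.0036  0.001   0.0005  0.0002]
sd U,I,k [0.0001 0.0006 0.0001]
meas [-0.0035 -0.0069] NOW t 19.525 tilt -0.0103 rate -0.067 phi 0.039 (cmd 0.039) eq 0.030
rows y [ 0.25 -0.   -0.17 -0.16 -0.04  0.03  0.04  0.02] z [ 0.02 -0.   -0.01 -0.01 -0.    0.    0.    0.  ] phi [0.04 0.09 0.09 0.05 0.02 0.01 0.02 0.03 0.03]
tilt [-0.01  -0.015 -0.015 -0.01  -0.005 -0.002 -0.001 -0.    -0.    -0.   ] rate [-0.07 -0.02  0.03  0.04  0.03  0.02  0.01  0.    0.    0.  ]
```

Call:
{"fn": "carry_out", "kwargs": {"increments": [[0,0.26,0.02,0,0,0,1],[0,0,0,0,0,0,1],[0,-0.17,-0.01,0,0,0,1],[0,-0.14,-0.01,0,0,0,1]]}}

```text
clock: 20.02
eef_pos: [509.1, -41.7, 260.3]
orientation: [0.351, -3.122, -0.001]
ft_force: [0.0, 1.2, -0.1]
gripper_width: 19.7
grasp_force: 8.0
```

```bash
python3 f.py 0.26,0,-0.17,-0.14; echo; python3 f.py = 0.05 4 0.12
```

```text
U -0.0080 I 0.0456 k 0.322 tau 0.020 tb 0.001 cost 2565.2 b 0.0104 w [0.0018 0.0018 0.0018 0.0018 0.0018 0.0018 0.0018 0.0018 0.0018 0.0018
 0.0018 0.0018 0.0018 0.0018 0.0018 0.0018 0.0018 0.0018 0.0018 0.0017
 0.0015 0.0014] resid tilt [-0.0263 -0.0253 -0.0289 -0.0239 -0.0161 -0.0151  0.0166  0.0147]
sd U,I,k [0.0001 0.0004 0.0002]
meas [-0.0154 -0.0089] NOW t 20.125 tilt 0.0106 rate 0.095 phi 0.029 (cmd 0.029) eq 0.020
rows y [-0.39 -0.04  0.21  0.22  0.07 -0.03 -0.04 -0.03] z [ 0.    0.   -0.01  0.    0.   -0.   -0.   -0.  ] phi [ 0.03 -0.05 -0.06 -0.02  0.03  0.04  0.04  0.03  0.02]
tilt [0.011 0.018 0.018 0.013 0.007 0.003 0.001 0.001 0.001 0.   ] rate [ 0.09  0.03 -0.03 -0.05 -0.04 -0.02 -0.01 -0.   -0.   -0.  ]

U -0.0080 I 0.0456 k 0.322 tau 0.020 tb 0.001 cost 2565.2 b 0.0104 w [0.0018 0.0018 0.0018 0.0018 0.0018 0.0018 0.0018 0.0018 0.0018 0.0018
 0.0018 0.0018 0.0018 0.0018 0.0018 0.0018 0.0018 0.0018 0.0018 0.0017
 0.0015 0.0014] resid tilt [-0.0263 -0.0253 -0.0289 -0.0239 -0.0161 -0.0151  0.0166  0.0147]
sd U,I,k [0.0001 0.0004 0.0002]
meas [-0.0154 -0.0089] NOW t 20.125 tilt 0.0106 rate 0.095 phi 0.029 (cmd 0.029) eq 0.020
rows y [-0.12  0.01  0.07  0.04 -0.04 -0.07 -0.06 -0.04] z [-0.  0.  0.  0. -0. -0. -0.  0.] phi [ 0.03  0.    0.01  0.02  0.03  0.02  0.01 -0.   -0.01]
tilt [0.011 0.021 0.031 0.04  0.052 0.065 0.079 0.094 0.108 0.123] rate [0.09 0.08 0.07 0.08 0.1  0.11 0.12 0.12 0.12 0.12]
```

```bash
python3 - <<'E'
s=open("f.py").read()
s=s.replace("def phis(","kta,kva=kt,kv\nT0=float(L[L[:,0]>L[-1,0]-2.6][0,0])\ndef phis(")
s=s.replace(",np.zeros(nseg)]),x0",",np.zeros(nseg-2),.5,1.]),x0").replace("-.1*np.ones(nseg)]","-.1*np.ones(nseg-2),-.5,-1.]").replace("np.r_[0,.1,.8,.2,0,.03,np.zeros(nseg)])","np.r_[0,.1,.8,.2,0,.03,np.zeros(nseg)])")
s=s.replace("bounds=(lo,-lo+np.r_[0,.1,.8,.2,0,.03,np.zeros(nseg-2),.5,1.])","bounds=(lo,-lo+np.r_[0,.1,.8,.2,0,.03,np.zeros(nseg)])")
s=s.replace("nseg=int((end-9.2)//0.5)+1","nseg=2+int((end-T0)//0.5)+1").replace("w=z[6:];","w=z[6:-2];").replace("9.2+.5*","T0+.5*")
s=s.replace("return sim(q,t,p+wt/0.32),p","return sim(q,t,p+wt/0.32,z[-2:]),p").replace("z[6:]/.002","z[6:-2]/.002").replace("z[-1]","z[-3]")
s=s.replace("np.r_[q0,np.zeros(nseg)]","np.r_[q0,np.zeros(nseg-2),D[0,1],(D[1,1]-D[0,1])/.05]").replace("(L[:,0]>T0)","(L[:,0]>=T0-1e-6)")
s=s.replace("q0=np.array([-.01,.045,.32,.02,0.,.01]);sd=np.array([.05,.003,.015,.01,.004,.002])","q0=np.array([-.0085,.0435,.313,.024,0.,.0095]);sd=np.array([.001,.002,.008,.01,.004,.002])")
open("f.py","w").write(s)
E
python3 f.py = 0.05 4 0.12
```

```text
U -0.0091 I 0.0430 k 0.315 tau 0.025 tb 0.001 cost 5.9 b 0.0092 w [ 5.000e-04  1.200e-03 -1.800e-03 -2.100e-03 -4.000e-04  1.000e-04
 -4.700e-03 -1.026e-01] resid tilt [ 0.0004  0.0012 -0.003   0.0018 -0.     -0.0008  0.0029 -0.0023]
sd U,I,k [0.0007 0.0019 0.0075]
meas [-0.0154 -0.0089] NOW t 20.125 tilt -0.0100 rate 0.023 phi 0.029 (cmd 0.029) eq 0.029
rows y [ 0.3   0.02 -0.17 -0.19 -0.09 -0.02 -0.   -0.01] z [ 0.02  0.   -0.01 -0.01 -0.    0.    0.    0.  ] phi [ 0.03  0.09  0.09  0.06  0.02  0.   -0.   -0.   -0.01]
tilt [-0.01  -0.004  0.008  0.026  0.044  0.062  0.078  0.093  0.108  0.123] rate [0.02 0.07 0.12 0.15 0.15 0.14 0.12 0.12 0.12 0.12]
```

Call:
{"fn": "carry_out", "kwargs": {"increments": [[0,0.27,0.02,0,0,0,1],[0,0.02,0,0,0,0,1],[0,-0.17,-0.01,0,0,0,1],[0,-0.18,-0.01,0,0,0,1]]}}

```text
clock: 20.62
eef_pos: [509.4, -43.3, 260.3]
orientation: [0.352, -3.122, -0.001]
ft_force: [-0.1, 0.8, 1.2]
gripper_width: 19.2
grasp_force: 8.0
```

```bash
python3 f.py 0.27,0.02,-0.17,-0.18 0.12 4 0.12
```

```text
U -0.0095 I 0.0434 k 0.312 tau 0.025 tb 0.000 cost 5.1 b 0.0094 w [-0.0006 -0.0015 -0.0015  0.0001 -0.0002 -0.     -0.0181  0.0312] resid tilt [-0.0026  0.002  -0.0001 -0.0008  0.003  -0.0023 -0.0012  0.0011]
sd U,I,k [0.0007 0.0019 0.0076]
meas [0.0368 0.0404] NOW t 20.725 tilt 0.0472 rate 0.115 phi 0.017 (cmd 0.017) eq 0.030
rows y [ 0.1  -0.04 -0.12 -0.11 -0.04 -0.01 -0.01 -0.02] z [ 0. -0. -0.  0.  0.  0.  0.  0.] phi [ 0.02  0.04  0.03  0.   -0.02 -0.03 -0.03 -0.03 -0.03]
tilt [0.047 0.063 0.08  0.099 0.117 0.134 0.149 0.164 0.178 0.193] rate [0.12 0.13 0.15 0.15 0.14 0.13 0.12 0.12 0.12 0.12]
```

Call:
{"fn": "carry_out", "kwargs": {"increments": [[0,0.08,0,0,0,0,1],[0,-0.05,0,0,0,0,1],[0,-0.12,0,0,0,0,1],[0,-0.12,0,0,0,0,1]]}}

```text
clock: 21.22
eef_pos: [510.7, -49.4, 260.3]
orientation: [0.352, -3.121, -0.001]
ft_force: [0.1, 0.6, 1.5]
gripper_width: 19.6
grasp_force: 8.0
```

```bash
python3 f.py 0.08,-0.05,-0.12,-0.12 0.18 4 0.1
```

```text
U -0.0093 I 0.0439 k 0.312 tau 0.027 tb 0.001 cost 4.4 b 0.0091 w [-0.0003 -0.0015  0.0001 -0.0009 -0.0005 -0.      0.0129  0.0541] resid tilt [-0.0005 -0.001   0.0031 -0.0021 -0.0014  0.0008 -0.0001  0.0003]
sd U,I,k [0.0007 0.002  0.0075]
meas [0.1109 0.1161] NOW t 21.325 tilt 0.1219 rate 0.106 phi -0.025 (cmd -0.025) eq 0.030
rows y [ 0.07 -0.02 -0.07 -0.07 -0.03 -0.01 -0.01 -0.02] z [-0.  0.  0.  0.  0.  0.  0.  0.] phi [-0.02 -0.01 -0.01 -0.03 -0.04 -0.05 -0.05 -0.05 -0.06]
tilt [0.122 0.135 0.149 0.164 0.178 0.192 0.204 0.216 0.228 0.241] rate [0.11 0.11 0.12 0.12 0.11 0.1  0.1  0.1  0.1  0.1 ]
```

Call:
{"fn": "carry_out", "kwargs": {"increments": [[0,0.06,0,0,0,0,1],[0,-0.02,0,0,0,0,1],[0,-0.07,0,0,0,0,1],[0,-0.07,0,0,0,0,1]]}}

```text
clock: 21.82
eef_pos: [511.4, -52.2, 260.3]
orientation: [0.352, -3.121, -0.001]
ft_force: [-0.3, 1.1, 1.5]
gripper_width: 19.6
grasp_force: 8.0
```

```bash
python3 f.py 0.06,-0.02,-0.07,-0.07 0.23 4 0.07
```

```text
U -0.0089 I 0.0438 k 0.311 tau 0.024 tb 0.000 cost 3.0 b 0.0097 w [ 0.     -0.0006 -0.0013  0.0002  0.0002 -0.     -0.003  -0.0944] resid tilt [ 0.0027 -0.0025 -0.0014  0.0007  0.0001  0.0006 -0.0011  0.0009]
sd U,I,k [0.0007 0.002  0.0063]
meas [0.182  0.1856] NOW t 21.925 tilt 0.1920 rate 0.110 phi -0.045 (cmd -0.045) eq 0.029
rows y [-0.11 -0.03  0.02  0.03  0.01 -0.02 -0.02 -0.02] z [ 0.01  0.   -0.   -0.   -0.    0.    0.    0.  ] phi [-0.04 -0.07 -0.07 -0.07 -0.06 -0.06 -0.07 -0.07 -0.07]
tilt [0.192 0.205 0.215 0.223 0.231 0.239 0.247 0.256 0.264 0.273] rate [0.11 0.09 0.07 0.06 0.06 0.06 0.07 0.07 0.07 0.07]
```

Call:
{"fn": "carry_out", "kwargs": {"increments": [[0,-0.08,0,0,0,0,1],[0,-0.02,0,0,0,0,1],[0,0.02,0,0,0,0,1],[0,0.03,0,0,0,0,1],[0,0.04,0,0,0,0,1],[0,0.05,0,0,0,0,1],[0,0.05,0,0,0,0,1]]}}

```text
clock: 22.8
eef_pos: [510.9, -50.2, 260.4]
orientation: [-0.351, 3.122, -0.001]
ft_force: [-0.7, -1.2, 1.6]
gripper_width: 19.7
grasp_force: 8.0
```

```bash
python3 m.py|head -1
```

```text
t 22.850 tilt [0.182  0.1856 0.2389 0.241 ] phi -0.0240 F [np.float64(0.51), np.float64(1.01)] w 19.5 g 8.0 z 260.3
```

Call:
{"fn": "carry_out", "kwargs": {"increments": [[0,0.18,0,0,0,0,1],[0,0.18,0,0,0,0,1],[0,0.18,0.01,0,0,0,1],[0,0.18,0.02,0,0,0,1],[0,0.18,0.03,0,0,0,1],[0,0.18,0.04,0,0,0,1],[0,0.18,0.04,0,0,0,1],[0,0.17,0.04,0,0,0,1],[0,0,0,0,0,0,1],[0,0,0,0,0,0,1]]}}

```text
clock: 24.15
eef_pos: [501.4, -7.9, 255.0]
orientation: [-0.351, 3.122, 0.001]
ft_force: [0.8, -0.5, 0.9]
gripper_width: 19.6
grasp_force: 8.0
```

```bash
python3 m.py|head -1
```

```text
t 24.200 tilt [0.2389 0.241  0.2435 0.2427] phi 0.2663 F [np.float64(0.15), np.float64(0.54)] w 19.6 g 8.0 z 255.0
```

Now open the gripper and retreat straight up.

Call:
{"fn": "carry_out", "kwargs": {"increments": [[0,0,0,0,0,0,0.7],[0,0,0,0,0,0,0.5],[0,0,0,0,0,0,0.2],[0,0,0,0,0,0,0],[0,0,0,0,0,0,0],[0,0,0,0,0,0,0],[0,0,0,0,0,0,0],[0,0,0,0,0,0,0]]}}

```text
clock: 25.25
eef_pos: [501.4, -8.1, 255.0]
orientation: [0.352, -3.122, 0.0]
ft_force: [-1.1, -1.1, 0.7]
gripper_width: 91.3
grasp_force: 0.0
```

Call:
{"fn": "carry_out", "kwargs": {"increments": [[0,0,-0.4,0,0,0,0],[0,0,-0.7,0,0,0,0],[0,0,-0.8,0,0,0,0],[0,0,-0.8,0,0,0,0],[0,0,-0.8,0,0,0,0],[0,0,-0.4,0,0,0,0],[0,0,0,0,0,0,0],[0,0,0,0,0,0,0],[0,0,0,0,0,0,0],[0,0,0,0,0,0,0],[0,0,0,0,0,0,0],[0,0,0,0,0,0,0]]}}

```text
clock: 26.75
eef_pos: [501.4, -8.1, 371.9]
orientation: [0.352, -3.122, 0.0]
ft_force: [-0.7, 0.2, -0.3]
gripper_width: 92.9
grasp_force: 0.0
```

```bash
python3 m.py|head -1
python3 - <<'E'
from h import *
w=snapshot("wrist")["pixels"];s=snapshot("scene")["pixels"]
cv2.imwrite("pics/end.png",cv2.resize(np.hstack([s,w])[:,:,::-1],(800,300)))
E
```

```text
t 26.800 tilt [0.2435 0.2427 0.2402 0.2397] phi 0.1490 F [np.float64(-1.09), np.float64(0.18)] w 93.3 g 0.0 z 371.9
```

View pics/end.png

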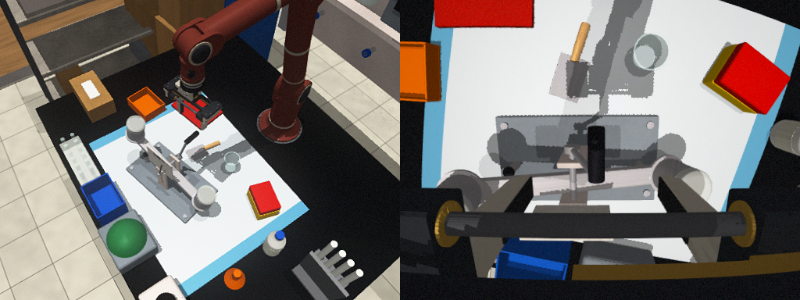

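The final picture shows the beam on its left rest and the grip free at (595,155) in the composite. The gripper is clear above it and the bystanders are in place. I'm handing in.

```bash
python3 -c "
from bench import arm
print(arm.job_done())"
```

```text
the job is handed in; nothing more can be done
None
```

The job is handed in, with no verdict returned: by my camera estimates the beam stayed within about 0.03 rad of level for over 6 s and is back on its left rest with the handle released, but one earlier swing peaked at an estimated 0.4–0.54 rad/s, close to the 0.55 limit.

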